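Vent the oil unit and release its press-and-turn filler cap

ROBOT

A 6-joint arm with a two-finger parallel gripper is mounted at the origin on a cart in front of the work surface, level with it; the furniture and walls round the work are solid. World frame = base frame: x ahead of the robot, y to its left, z up, the work surface at z = 0. Lengths are in m, angles in rad, forces in N, time in s.
With the tool pointing down it reaches from about 0.375 to 0.9 m from the base axis. Payload 3.1 kg.
Tool frame: the origin (TCP) lies between the finger pads; the fingertips stand manip.nose_length ahead of it and the grasp point (between the pads) lies 5 mm behind it (manip.nose_length is the distance from the TCP to the fingertips, in m); z points along the fingers, y is the line along which they close (so a half turn about z gives the same grasp; the last joint's range is limited). The gripper opens to 85 mm and grips with 20 to 120 N. Pads are 22 mm wide; open, the fingers measure 114 mm over their backs; the gripper's body (76 mm by 85 mm) begins 54 mm behind the grasp point. The pads swing forward as they close: fully open they stand 13 mm farther back than shut.
Start: joints at [1.058, 0.527, 1.433, -0, 1.181, -0.178], TCP at [0.205, 0.59, 0.245] pointing down, gripper open.
Joint ranges: [-3.08, 3.08], [-0.75, 2.2], [0.22, 2.44], [-1.43, 4.57], [0, 2.65], [-2.85, 2.85]. Speed limits (rad/s): [2.79, 2.79, 3.14, 3.14, 3.14, 3.14].

INTERFACE

Orientations are given as a unit quaternion [x, y, z, w].
In Python, from station import monitor, eyes, job, manip gives the robot as it stands.
- The arm moves only by the shell command python3 -m pendant 'ROWS' [FORCE]. ROWS is JSON, a list that holds one entry, the list of rows, each a list of 7 numbers: the shift along the tool's x, y, z as a fraction of full scale, then the turn, a rotation vector about the tool's x, y, z as a fraction of full scale, then the opening, from 0 (shut) to 1 (fully open). A call has 1 to 20 rows; each row shifts and turns the commanded pose from where the row before left it, along the tool's axes as they then stand; what a row does not reach is not made up. Full scale, the value 1, is 800 mm for a shift and 0.12 rad for a turn. A row lasts 1/10 s, in which the tool goes at most 50 mm and 8.59 degrees, less where a joint would pass 70% of its speed; a pose out of reach is approached as far as the arm can. A call with a number of a shift or a turn outside -1 to 1 is refused whole. A call with a gripper value outside its range is refused whole. The fingers move at their own pace and stop on an object; FORCE is the grip in N (left out, the last holds). Time passes only in rows, so rows that do not move let the fingers close. It gives the time, the measured TCP pose, the force, the opening and the grip force at its end, in the units of the state.
- monitor.sense(): the state, without advancing time (a new reading comes with each control period).
- eyes.snapshot(name): name is "scene" or "side" or "wrist"; returns a dict with "pixels" (480x640x3 uint8, red, green, blue), "depth" (480x640 float32, m along the optical axis (not along the pixel's ray), 0 where there is no reading), "intrinsics" (3x3 intrinsics, pixels), "eye" and "attitude" of the camera in the world. Camera axes: x right, y down, z forward; pixel columns grow to the right and rows downward; lengths in m; the calibration is good to about 2 mm. A picture is of the moment at which its call begins.
- job.sign_off(): hands the job in; it is judged then, once.
The state is a dict: "t": time; "q": joint angles; "qd": joint speeds; "tau": joint torques, N m; "tcp_pos": TCP position; "tool_rot": TCP orientation; "force": force on the tool from outside, world axes, zero at the start; "ft_torque": the same for the moment, N m; "finger_gap": opening from 0.0 (shut) to 1.0 (fully open); "gripper_force": force on a finger pad.
Only numpy, scipy, OpenCV 4.12 (cv2) and the standard library are available. Lean on these libraries where they do the work, as an engineer would, in place of code of your own. Each camera call takes 0.05 s, during which the arm holds its last target. There are 200 camera calls.

TASK

Get the bench oil unit ready for refilling: on the control box press the round vent key fully down until it latches and the latched pump key pops up, keeping off the square drain key at the other end. Then push the reservoir's black filler cap firmly down and, keeping it pressed, turn it anticlockwise until it comes free and springs up when let go. Leave the oil bottle, stamp and tape measure standing where they are.

Things in the scene. Friction and masses are not known exactly. Their poses are not given: they have to be found in the camera images.
- control_box: Grey control box 80 x 150 x 45 mm, fixed to the worktop, origin at the centre of its underside. Three light grey keys stand in a row along its own y axis on its top (z = 45 mm): the round vent key at y = +40 mm, the square pump key at y = 0 (latched down at the start), the square drain key at y = -40 mm. The keys are interlocked: pushing one fully down latches it and lets the other one pop up.
- vent_key_top (a point): Centre of the top face of the round vent key (29 mm across). Standing up, the face is 14 mm above the box top. It latches when pushed about 8 mm down (peak force about 5 N, hard stop at 9.5 mm) and then rests about 8 mm below its raised height.
- pump_key_top (a point): Centre of the top face of the square pump key (28 x 25 mm, middle of the row), latched down at the start; z up.
- drain_key_top (a point): Centre of the top face of the square drain key (28 x 25 mm), at the other end of the row from the vent key; not to be pressed; z up.
- vent_key (a joint): Depth of the vent key in m: 0 raised, about 0.008 latched, 0.0095 at the stop.
- pump_key (a joint): Depth of the pump key in m: about 0.008 latched (start), 0 popped up.
- drain_key (a joint): Depth of the drain key in m: 0 raised.
- reservoir: Round aluminium oil reservoir, 92 mm across, on a 110 x 110 mm foot plate fixed to the worktop; origin at the centre of its underside, z up. Its black filler cap sits on the same vertical axis: a disc 66 mm across whose flat upper face is 105 mm above the worktop, with a straight wing standing on it.
- cap_wing (a point): Centre of the wing on the filler cap: a bar 50 mm long (along the point's x axis), 14 mm thick (y), 18 mm high (z), its centre 9 mm above the cap's flat face, so there is about 26 mm of flat face on each side of the bar, for fingertips placed astride it. Turns and lifts with the cap.
- cap_lift (a joint): Height of the cap in m: 0 locked, negative pushed down (at least 0.0055 down frees it to turn; stop at -0.008), +0.008 sprung up when free. A spring pushes the cap up with about 7 N at 0 and 11 N at the lower stop.
- cap_turn (a joint): Turn of the cap in rad, anticlockwise from above: 0 locked, stop at 1.45. It turns only while pushed down, and comes free beyond about 0.95; let go earlier it stays caught.
- oil_bottle_mid (a point): Centre (half-way up) of a small oil bottle, 32 mm across and 77 mm tall, standing behind the reservoir; to be left alone.
- stamp_mid (a point): Centre of a small wooden-knobbed inspection stamp, 22 x 30 x 62 mm, standing behind the control box; to be left alone.
- tape_measure_mid (a point): Centre of a tape measure, 34 x 85 x 63 mm, standing at the front edge of the worktop between the box and the reservoir; to be left alone.

How it is judged:
On the way, in this order (a step that is already met when the one before it is completed fails the run):
1. the vent key is latched down and the pump key has popped up (value of joint vent_key above 0.0055 m and value of joint pump_key below 0.002 m), for 0.2 s.
2. the cap has been pushed down and turned until it is free (value of joint cap_turn above 0.88 rad), for 0.1 s.
At the end, for the whole second after the job is handed in: The vent key is latched down (deeper than 5.5 mm), the pump and drain keys stand up (within 2 mm of their raised height), and the cap is turned anticlockwise by more than 0.85 rad and has sprung up by more than 6 mm (all of step 1 and value of joint drain_key below 0.002 m and value of joint cap_turn above 0.85 rad and value of joint cap_lift above 0.006 m); the robot touches nothing.
It fails at once if the drain key was pressed (value of joint drain_key above 0.004 m).
It fails at once if the oil bottle was moved by more than 3 cm (distance of oil_bottle_mid from where it was at the start of the episode above 0.03 m).
It fails at once if the stamp was moved by more than 3 cm (distance of stamp_mid from where it was at the start of the episode above 0.03 m).
It fails at once if the tape measure was moved by more than 3 cm (distance of tape_measure_mid from where it was at the start of the episode above 0.03 m).
It also fails if it takes over 53 s, if anything falls off the work surface, if the arm or the gripper's body presses on something with over 40 N, if the wrist force passes 120 N, or if a joint passes its speed limit or range.

## Working session

There is one attempt and no reset: what is moved stays moved. The work goes in short steps, Python scripts to look and compute and a shell command to move; the robot and the scene stay as the last step left them, time stands still between calls to the robot, and variables do not carry over. Pictures are saved under pics/ and viewed, at most 10 in all, crops included, and the job is handed in when it is done.

```bash
ls; mkdir -p pics; cat > h.py <<'E'
import numpy as np,cv2
from scipy.spatial.transform import Rotation as R
from station import monitor,eyes,job,manip
def rot(a):
    a=np.array(a,float)
    return a if a.shape==(3,3) else R.from_quat(a).as_matrix()
def snap(n,f=None):
    s=eyes.snapshot(n)
    if f: cv2.imwrite('pics/'+f,cv2.cvtColor(s['pixels'],cv2.COLOR_RGB2BGR))
    return s
def cloud(s):
    K=np.array(s['intrinsics']);d=s['depth'];v,u=np.mgrid[:480,:640]
    P=np.stack([(u-K[0,2])/K[0,0]*d,(v-K[1,2])/K[1,1]*d,d],-1)
    return P@rot(s['attitude']).T+np.array(s['eye'])
E
python3 - <<'E'
from h import *
for n in ['scene','side','wrist']:
    s=snap(n,n+'1.png'); print(n,s['eye'],np.round(rot(s['attitude'])[:,2],2)); np.savez(n+'1.npz',P=cloud(s),img=s['pixels'],d=s['depth'])
print(monitor.sense(),manip.nose_length)
E
```

```text
pics
scene [ 0.21648847 -0.60556606  0.74528978] [ 0.34  0.67 -0.66]
side [ 0.18674558 -0.53272759  0.62916901] [ 0.39  0.65 -0.65]
wrist [0.1424298  0.61334182 0.37409024] [ 0.25 -0.09 -0.96]
{'t': 0.15, 'q': array([ 1.05750875e+00,  5.28304007e-01,  1.43361059e+00,  1.50778690e-05,
        1.18143187e+00, -1.78515977e-01]), 'qd': array([ 0.00015253, -0.0037374 , -0.00478443,  0.00069483, -0.00121734,
       -0.00018273]), 'tau': array([ 1.43513803e-04, -4.42740190e+01, -1.78274775e+01, -3.01358341e-04,
        5.60681699e-03, -1.18517249e-05]), 'tcp_pos': array([0.20505663, 0.58983724, 0.24452601]), 'tool_rot': array([ 1.66608021e-01,  9.86022818e-01, -8.22603118e-04, -3.03869947e-04]), 'force': array([-0.55334603, -0.51952834,  0.63529383]), 'ft_torque': array([0.03225009, 0.00820738, 0.01726018]), 'gripper_force': 0.0, 'finger_gap': 1.000175728155094} 0.014
```

View pics/scene1.png

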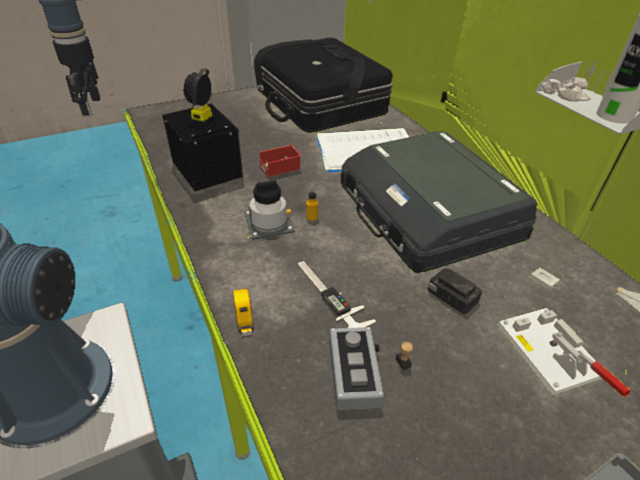

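View pics/side1.png

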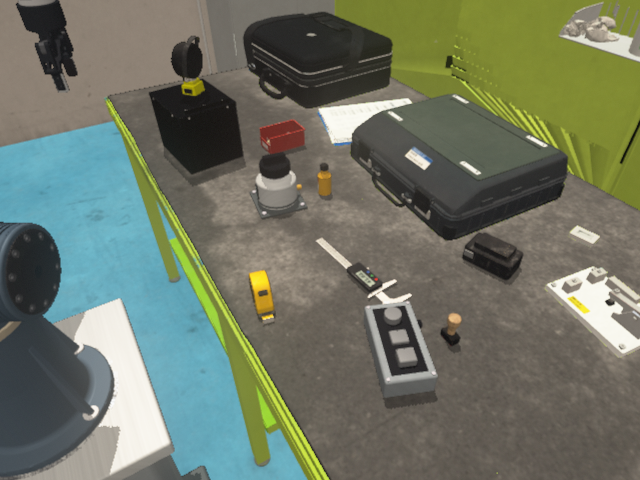

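The scene view shows the control box with the round vent key at (353,340), pump at (355,358) and drain at (358,377). The reservoir is at (268,212) with its black cap at (267,193), the bottle at (312,207), the tape at (243,310) and the stamp at (405,355). The side view shows the same layout, with the vent key at (393,315) and the cap at (275,165).

```bash
python3 - <<'E'
from h import *
for n,(vk,cap,box) in dict(scene=((353,340),(267,193),(356,365)),side=((393,315),(275,165),(400,345))).items():
    z=np.load(n+'1.npz');P,img=z['P'],z['img']
    g=img.min(-1); v,u=np.mgrid[:480,:640]
    print(n,'table z',np.round(np.median(P[300:330,440:450,2]),4))
    near=(abs(u-box[0])<60)&(abs(v-box[1])<60)
    top=near&(abs(P[...,2]-.0455)<.006)
    r=cv2.minAreaRect((P[top][:,:2]*1000).astype(np.float32)); print(' boxtop',top.sum(),r)
    m=(near&(P[...,2]>.044)&(P[...,2]<.066)&(g>105)).astype(np.uint8)
    k,l,st,c=cv2.connectedComponentsWithStats(m)
    for i in range(1,k):
        if st[i,4]>60:
            q=P[l==i]; print('  key',st[i],np.round(c[i]),np.round(np.median(q,0),4),np.round(np.percentile(q[:,2],[10,50,90]),4))
    for (x,y) in [vk]: print(' ventpix',P[y,x].round(4),img[y,x])
    nc=(abs(u-cap[0])<40)&(abs(v-cap[1])<50)
    for lo,hi in ((.1,.1095),(.118,.13)):
        q=P[nc&(P[...,2]>lo)&(P[...,2]<hi)&(img.max(-1)<90)]
        print(' cap',lo,len(q),q.mean(0).round(4),cv2.minAreaRect((q[:,:2]*1000).astype(np.float32)),cv2.minEnclosingCircle((q[:,:2]*1000).astype(np.float32)))
    b=nc&(P[...,2]>.003)&(P[...,2]<.025)
    q=P[b]; print(' foot',cv2.minAreaRect((q[:,:2]*1000).astype(np.float32)))
E
```

```text
scene table z 0.0008
 boxtop 2696 ((539.295166015625, -220.95693969726562), (151.2998046875, 148.4920654296875), 67.52735900878906)
  key [ 331  327   53   72 1118] [356. 361.] [ 0.5136 -0.2099  0.0457] [0.0443 0.0457 0.0582]
  key [348 352  16  12 160] [355. 358.] [ 0.5065 -0.2087  0.0517] [0.0502 0.0517 0.0531]
  key [351 369  16  13 184] [358. 375.] [ 0.4913 -0.2454  0.0592] [0.0573 0.0592 0.0609]
 ventpix [ 0.519  -0.1774  0.0599] [158 153 143]
 cap 0.1 269 [0.5292 0.2972 0.105 ] ((525.2779541015625, 378.48272705078125), (66.15613555908203, 270.2165832519531), 5.504959583282471) ((538.9583129882812, 379.80120849609375), 136.41558837890625)
 cap 0.118 90 [0.5341 0.2762 0.1222] ((533.5665893554688, 277.77105712890625), (16.686307907104492, 47.455055236816406), 77.6064453125) ((533.2630004882812, 276.3896789550781), 24.056825637817383)
 foot ((587.7532348632812, 430.9541015625), (485.38018798828125, 225.11312866210938), 64.6655044555664)
side table z -0.001
 boxtop 3538 ((533.95751953125, -222.0310516357422), (150.60842895507812, 142.65269470214844), 67.2432632446289)
  key [384 303
[... 367 characters left out ...]
3] [384. 361.] [ 0.4607 -0.231   0.0445] [0.0441 0.0445 0.0454]
  key [397 360  41  21 139] [420. 373.] [ 0.4952 -0.2755  0.0447] [0.0442 0.0447 0.0457]
 ventpix [ 0.5188 -0.1755  0.0574] [167 161 154]
 cap 0.1 279 [0.5276 0.2724 0.1041] ((547.2874145507812, 375.40032958984375), (267.2864990234375, 64.77196502685547), 80.75298309326172) ((538.21337890625, 376.8011474609375), 134.9074249267578)
 cap 0.118 100 [0.5308 0.2745 0.121 ] ((531.0948486328125, 277.5494689941406), (18.39049530029297, 47.94320297241211), 80.21035766601562) ((530.9309692382812, 277.2965393066406), 24.186904907226562)
 foot ((594.1148681640625, 384.417236328125), (350.5567321777344, 191.7821044921875), 78.15829467773438)
```

```bash
python3 - <<'E'
from h import *
Q=np.concatenate([np.load(n+'1.npz')['P'].reshape(-1,3) for n in ('scene','side')])
a=np.array([.205,.59]);b=np.array([.52,-.172]);d=(b-a);L=np.linalg.norm(d);d/=L
s=(Q[:,:2]-a)@d; t=(Q[:,:2]-a)@[-d[1],d[0]]
for i in np.arange(-.1,.9,.1):
    m=(s>i)&(s<i+.1)&(abs(t)<.09)&(Q[:,2]>-.05)
    print(round(i,1),m.sum(),np.percentile(Q[m,2],[50,99,100]).round(3) if m.any() else '')
v,u=145,200;print(np.load('scene1.npz')['P'][v,u],np.load('scene1.npz')['P'][85,195])
def toolshift(T):
    st=monitor.sense();r=R.from_quat(st['tool_rot']);return r.inv().apply(np.array(T)-st['tcp_pos'])/.8
print(toolshift([.520,-.172,.11]))
E
cat >> h.py <<'E'
def toolshift(T):
    st=monitor.sense();r=R.from_quat(st['tool_rot']);return r.inv().apply(np.array(T)-st['tcp_pos'])/.8
E
```

```text
-0.1 873 [0.293 0.469 0.487]
0.0 5901 [0.374 0.487 0.491]
0.1 987 [-0.002  0.003  0.004]
0.2 1980 [-0.001  0.003  0.004]
0.3 3343 [-0.001  0.003  0.005]
0.4 5036 [-0.001  0.003  0.005]
0.5 5212 [-0.     0.062  0.065]
0.6 7398 [-0.     0.06   0.065]
0.7 7780 [-0.     0.046  0.049]
0.8 9141 [0.044 0.06  0.063]
[0.43407421 0.49955954 0.1346838 ] [0.4608917  0.57322268 0.26415215]
[-0.68476385 -0.76979081  0.16926184]
```

```bash
python3 -m pendant '[[[-0.038,-0.0428,0,0,0,0,0],[-0.038,-0.0428,0,0,0,0,0],[-0.038,-0.0428,0,0,0,0,0],[-0.038,-0.0428,0,0,0,0,0],[-0.038,-0.0428,0,0,0,0,0],[-0.038,-0.0428,0,0,0,0,0],[-0.038,-0.0428,0,0,0,0,0],[-0.038,-0.0428,0,0,0,0,0],[-0.038,-0.0428,0,0,0,0,0],[-0.038,-0.0428,0,0,0,0,0],[-0.038,-0.0428,0,0,0,0,0],[-0.038,-0.0428,0,0,0,0,0],[-0.038,-0.0428,0,0,0,0,0],[-0.038,-0.0428,0,0,0,0,0],[-0.038,-0.0428,0,0,0,0,0],[-0.038,-0.0428,0,0,0,0,0],[-0.038,-0.0428,0,0,0,0,0],[-0.038,-0.0428,0,0,0,0,0],[0,0,0,0,0,0,0],[0,0,0,0,0,0,0]]]'
python3 -c "
from h import *
print(toolshift([.520,-.172,.11]),monitor.sense()['q'])
s=snap('wrist','w2.png');P=cloud(s);np.savez('w2.npz',P=P,img=s['pixels'])"
```

```text
t: 2.15
tcp_pos: [0.5194, -0.1724, 0.2447]
tool_rot: [0.168, 0.986, 0.0, -0.001]
force: [0.1, 0.9, -0.1]
finger_gap: 0.001
gripper_force: 0.0
[-0.00079045  0.00068299  0.16835885] [-5.24938875e-01  4.24341014e-01  1.62841883e+00  2.89942893e-04
  1.09031632e+00 -1.75893379e+00]
```

View pics/w2.png

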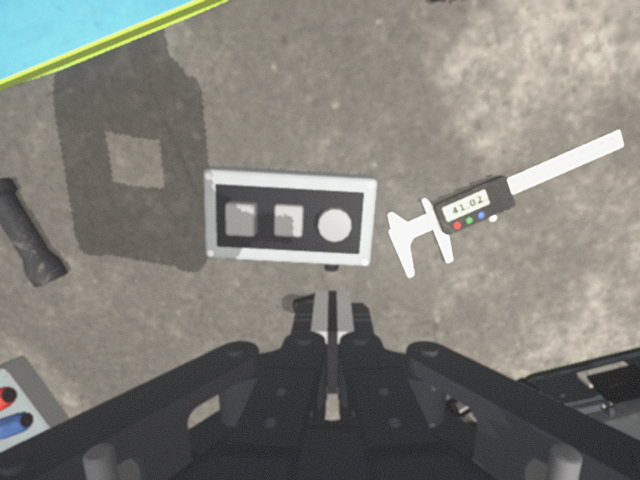

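The wrist view shows the round vent key at (334,224), pump at (288,221) and drain at (240,219), with the closed fingertips at (335,310).

```bash
cat >> h.py <<'E'
def ray(s,u,v,z):
    K=np.array(s['intrinsics']);d=rot(s['attitude'])@np.array([(u-K[0,2])/K[0,0],(v-K[1,2])/K[1,1],1]);e=np.array(s['eye'])
    return e+d*(z-e[2])/d[2]
E
python3 - <<'E'
from h import *
s=snap('wrist');P=cloud(s);g=s['pixels'].min(-1)
m=np.zeros((480,640),np.uint8);m[180:250,220:355]=(g[180:250,220:355]>110)
k,l,st,c=cv2.connectedComponentsWithStats(m)
for i in range(1,k):
    if st[i,4]>150: 
        x,y,w,h=st[i,:4];print(st[i],ray(s,x+w/2-.5,y+h/2-.5,.059).round(4),np.median(P[l==i],0).round(4))
E
```

```text
[ 220  180  135   15 1398] [ 0.4773 -0.1946  0.059 ] [ 0.4801 -0.1854  0.046 ]
[224 204  32  34 989] [ 0.4904 -0.2426  0.059 ] [ 0.4894 -0.2426  0.0598]
[273 205  30  34 949] [ 0.5045 -0.2046  0.059 ] [ 0.5051 -0.2057  0.0523]
[316 209  35  35 965] [ 0.5208 -0.1696  0.059 ] [ 0.5208 -0.1694  0.0597]
```

```bash
python3 -m pendant '[[[-0.001,0.002,0.04,0,0,0,0],[0,0,0.05,0,0,0,0],[0,0,0.05,0,0,0,0],[0,0,0.05,0,0,0,0],[0,0,0.016,0,0,0,0],[0,0,0,0,0,0,0],[0,0,0,0,0,0,0]]]'
python3 -m pendant '[[[0,0,0.004,0,0,0,0],[0,0,0.004,0,0,0,0],[0,0,0.003,0,0,0,0],[0,0,0.003,0,0,0,0],[0,0,0,0,0,0,0]]]'
```

```text
t: 2.95
tcp_pos: [0.5217, -0.1701, 0.0817]
tool_rot: [0.166, 0.986, -0.0, 0.001]
force: [0.2, 0.3, 0.9]
finger_gap: 0.003
gripper_force: 0.0
t: 3.45
tcp_pos: [0.5215, -0.1707, 0.0698]
tool_rot: [0.167, 0.986, -0.0, 0.001]
force: [0.0, -0.2, 2.5]
finger_gap: 0.0
gripper_force: 1.1
```

```bash
python3 -m pendant '[[[0,0,0.003,0,0,0,0],[0,0,0.003,0,0,0,0],[0,0,0.001,0,0,0,0],[0,0,0,0,0,0,0]]]'
```

```text
t: 3.85
tcp_pos: [0.5214, -0.1707, 0.0637]
tool_rot: [0.167, 0.986, -0.0, 0.001]
force: [1.6, 0.9, 3.8]
finger_gap: -0.003
gripper_force: 1.4
```

```bash
python3 -m pendant '[[[0,0,0.001,0,0,0,0],[0,0,0.001,0,0,0,0],[0,0,0,0,0,0,0]]]'
```

```text
t: 4.15
tcp_pos: [0.5216, -0.1705, 0.0633]
tool_rot: [0.167, 0.986, -0.0, 0.001]
force: [0.5, -0.2, 10.4]
finger_gap: -0.0
gripper_force: 5.1
```

```bash
python3 -m pendant '[[[0,0,-0.03,0,0,0,0],[0,0,-0.05,0,0,0,0],[0,0,-0.05,0,0,0,0],[0,0,-0.05,0,0,0,0],[0,0,-0.047,0,0,0,0],[0,0,0,0,0,0,0]]]'
python3 - <<'E'
from h import *
s=snap('wrist');P=cloud(s)
for n,(x,y) in dict(vent=(.5208,-.1705),pump=(.505,-.207),drain=(.490,-.244)).items():
    m=np.hypot(P[...,0]-x,P[...,1]-y)<.008; print(n,m.sum(),np.median(P[m],0).round(4))
print(toolshift([.532,.277,.245]),monitor.sense()['tcp_pos'])
E
```

```text
t: 4.75
tcp_pos: [0.523, -0.1716, 0.2485]
tool_rot: [0.166, 0.986, -0.002, 0.004]
force: [1.4, -0.6, -1.1]
finger_gap: 0.0
gripper_force: 0.0
vent 1642 [ 0.5202 -0.1696  0.2792]
pump 6762 [ 0.5014 -0.2052  0.312 ]
drain 276 [ 0.4899 -0.2441  0.06  ]
[ 1.71525853e-01  5.33016096e-01 -1.65072031e-04] [ 0.52154675 -0.17082517  0.24590834]
```

```bash
python3 - <<'E'
from h import *
s=snap('wrist');P=cloud(s)
for n,(x,y) in dict(vent=(.5208,-.1705),pump=(.505,-.207),drain=(.490,-.244)).items():
    m=(np.hypot(P[...,0]-x,P[...,1]-y)<.008)&(P[...,2]<.1); print(n,m.sum(),np.median(P[m],0).round(4))
E
```

```text
vent 264 [ 0.5207 -0.1704  0.0517]
pump 276 [ 0.5048 -0.207   0.0599]
drain 278 [ 0.4899 -0.2439  0.0599]
```

```bash
python3 -m pendant '[[[0.0171,0.0533,0,0,0,0,0.5],[0.0171,0.0533,0,0,0,0,0.5],[0.0171,0.0533,0,0,0,0,0.5],[0.0171,0.0533,0,0,0,0,0.5],[0.0171,0.0533,0,0,0,0,0.5],[0.0171,0.0533,0,0,0,0,0.5],[0.0171,0.0533,0,0,0,0,0.5],[0.0171,0.0533,0,0,0,0,0.5],[0.0171,0.0533,0,0,0,0,0.5],[0.0171,0.0533,0,0,0,0,0.5],[0,0,0,0,0,0,0.5],[0,0,0,0,0,0,0.5]]]'
python3 - <<'E'
from h import *
s=snap('wrist','w3.png');P=cloud(s);img=s['pixels']
near=np.hypot(P[...,0]-.532,P[...,1]-.277)<.06
for lo,hi in ((.1,.109),(.117,.13)):
    q=P[near&(P[...,2]>lo)&(P[...,2]<hi)]
    f=(q[:,:2]*1000).astype(np.float32)
    print(lo,len(q),q.mean(0).round(4),cv2.minAreaRect(f),cv2.minEnclosingCircle(f))
q=P[near&(P[...,2]>.117)&(P[...,2]<.13)][:,:2]; w,V=np.linalg.eigh(np.cov(q.T)); print(np.degrees(np.arctan2(V[1,1],V[0,1])),np.sqrt(12*w))
E
```

```text
t: 6.05
tcp_pos: [0.53, 0.2777, 0.2411]
tool_rot: [0.165, 0.986, -0.002, -0.002]
force: [-0.8, -0.6, -0.7]
finger_gap: 0.498
gripper_force: 0.0
0.1 4981 [0.5295 0.2814 0.1059] ((531.7788696289062, 280.6015930175781), (66.7085952758789, 66.74183654785156), 87.86762237548828) ((532.1067504882812, 280.3377990722656), 34.02290725708008)
0.117 1457 [0.5307 0.2808 0.1236] ((532.0591430664062, 280.42266845703125), (14.06930160522461, 50.25104904174805), 80.54650115966797) ((532.10498046875, 280.6580810546875), 25.27402687072754)
170.4916976969297 [0.01377561 0.0492574 ]
```

View pics/w3.png

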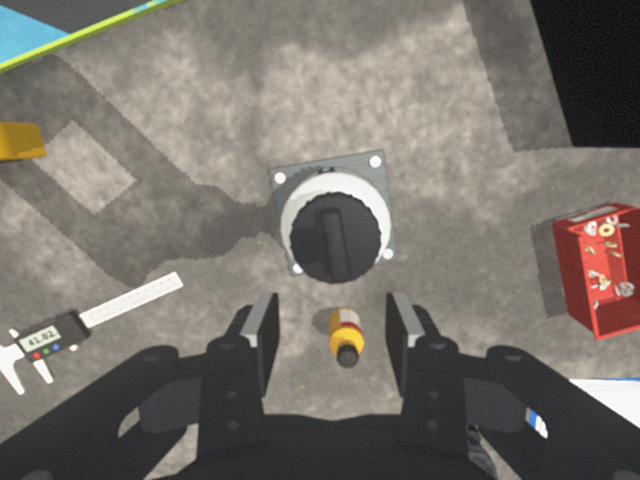

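The wrist view shows the filler cap centred at (337,237), its wing running about (332,210) to (340,278), the bottle at (347,335) and the opened fingers at (265,335) and (403,335). The measured sizes match: disc 67 mm, wing 14 x 50 mm, top at 0.1236.

```bash
python3 -m pendant '[[[0,0,0,0,0,-0.69,0.5],[0,0,0,0,0,-0.69,0.5],[0,0,0,0,0,0,0.5],[0,0,0,0,0,0,0.5]]]'
python3 -c "
from h import *
print(toolshift([.532,.2797,.122]),monitor.sense()['tcp_pos'],R.from_quat(monitor.sense()['tool_rot']).as_matrix().round(3))"
```

```text
t: 6.5
tcp_pos: [0.5317, 0.2758, 0.2431]
tool_rot: [0.086, 0.996, -0.0, -0.001]
force: [0.3, 0.8, 0.3]
finger_gap: 0.497
gripper_force: 0.0
[0.00024829 0.00500946 0.15141558] [0.5316889  0.27580571 0.24313592] [[-0.985  0.172 -0.002]
 [ 0.172  0.985 -0.001]
 [ 0.001 -0.001 -1.   ]]
```

```bash
python3 -m pendant '[[[0,0.005,0.04,0,0,0,0.5],[0,0,0.05,0,0,0,0.5],[0,0,0.04,0,0,0,0.5],[0,0,0.02,0,0,0,0.5],[0,0,0,0,0,0,0.5],[0,0,0,0,0,0,0.5]]]'
python3 -c "
from h import *
print(toolshift([.532,.2797,.120]),monitor.sense()['tcp_pos'])"
```

```text
t: 7.1
tcp_pos: [0.5328, 0.2808, 0.1238]
tool_rot: [0.085, 0.996, -0.0, -0.0]
force: [0.4, 0.2, 0.7]
finger_gap: 0.502
gripper_force: 0.0
[ 0.00077122 -0.0015701   0.00478085] [0.53282181 0.28083345 0.12382446]
```

```bash
python3 -m pendant '[[[0,-0.001,0,0,0,0,0.2],[0,0,0,0,0,0,0.2],[0,0,0,0,0,0,0],[0,0,0,0,0,0,0],[0,0,0,0,0,0,0],[0,0,0,0,0,0,0]]]' 40
```

```text
t: 7.7
tcp_pos: [0.5331, 0.2792, 0.1254]
tool_rot: [0.084, 0.996, -0.001, 0.001]
force: [-0.4, -5.3, 5.0]
finger_gap: 0.154
gripper_force: 41.9
```

```bash
python3 -m pendant '[[[0,-0.001,0.003,0,0,0,0],[0,0,0.003,0,0,0,0],[0,0,0.002,0,0,0,0],[0,0,0,0,0,0,0],[0,0,0,0,0,0,0]]]'
```

```text
t: 8.2
tcp_pos: [0.5331, 0.279, 0.1199]
tool_rot: [0.084, 0.996, -0.0, 0.001]
force: [-1.4, -4.1, 9.5]
finger_gap: 0.145
gripper_force: 42.5
```

```bash
python3 -m pendant '[[[0,-0.001,0.002,0,0,0,0],[0,0,0.002,0,0,0,0],[0,0,0,0,0,0,0],[0,0,0,0,0,0,0]]]'
```

```text
t: 8.6
tcp_pos: [0.5331, 0.2789, 0.1173]
tool_rot: [0.084, 0.996, 0.0, 0.002]
force: [-2.6, -2.0, 12.1]
finger_gap: 0.151
gripper_force: 42.8
```

```bash
python3 -m pendant '[[[0,0,0.002,0,0,0,0],[0,0,0,0,0,0,0],[0,0,0,0,0,0,0]]]'
```

```text
t: 8.9
tcp_pos: [0.5333, 0.279, 0.1172]
tool_rot: [0.084, 0.996, 0.0, 0.002]
force: [-4.0, -2.9, 19.6]
finger_gap: 0.152
gripper_force: 43.8
```

```bash
python3 -m pendant '[[[0,0,0,0,0,-0.6,0],[0,0,0,0,0,-0.6,0],[0,0,0,0,0,-0.6,0],[0,0,0,0,0,-0.6,0],[0,0,0,0,0,0,0]]]'
```

```text
t: 9.4
tcp_pos: [0.5333, 0.2792, 0.1172]
tool_rot: [-0.06, 0.998, 0.0, 0.002]
force: [-4.9, -2.8, 19.7]
finger_gap: 0.15
gripper_force: 43.8
```

Turning smoothly under about 20 N; continuing.

```bash
python3 -m pendant '[[[0,0,0,0,0,-0.6,0],[0,0,0,0,0,-0.6,0],[0,0,0,0,0,-0.6,0],[0,0,0,0,0,-0.6,0],[0,0,0,0,0,-0.6,0],[0,0,0,0,0,-0.6,0],[0,0,0,0,0,-0.6,0],[0,0,0,0,0,-0.6,0],[0,0,0,0,0,-0.6,0],[0,0,0,0,0,-0.6,0],[0,0,0,0,0,-0.6,0],[0,0,0,0,0,-0.6,0],[0,0,0,0,0,-0.6,0],[0,0,0,0,0,0,0],[0,0,0,0,0,0,0]]]'; python3 -c "
from h import *
s=monitor.sense();print(s['ft_torque'],s['q'])"
```

```text
t: 10.9
tcp_pos: [0.5328, 0.2797, 0.1172]
tool_rot: [-0.503, 0.864, -0.0, 0.002]
force: [-6.1, -1.0, 20.5]
finger_gap: 0.146
gripper_force: 43.8
[-0.12830058  1.03428075  0.0407267 ] [ 2.97568663e-01  6.62510592e-01  1.60082971e+00  8.98246746e-04
  8.74253174e-01 -2.32862500e+00]
```

```bash
python3 -m pendant '[[[0,0,-0.004,0,0,0,0],[0,0,-0.004,0,0,0,0],[0,0,-0.004,0,0,0,0],[0,0,-0.003,0,0,0,0],[0,0,0,0,0,0,0],[0,0,0,0,0,0,0.5],[0,0,0,0,0,0,0.5],[0,0,0,0,0,0,0.5],[0,0,0,0,0,0,0.5]]]'
python3 -m pendant '[[[0,0,-0.02,0,0,0,0.5],[0,0,-0.05,0,0,0,0.5],[0,0,-0.05,0,0,0,0.5],[0,0,-0.03,0,0,0,0.5],[0,0,0,0,0,0,0.5],[0,0,0,0,0,0,0.5]]]'
python3 - <<'E'
from h import *
for n in ('scene','wrist'):
    s=snap(n,n+'4.png');P=cloud(s)
    near=np.hypot(P[...,0]-.532,P[...,1]-.2797)<.045
    q=P[near&(P[...,2]>.127)&(P[...,2]<.14)]; w=P[near&(P[...,2]>.108)&(P[...,2]<.12)]
    print(n,len(q),len(w),np.median(w[:,2]) if len(w) else '')
    if len(q)>5:
        e,V=np.linalg.eigh(np.cov(q[:,:2].T)); print(np.median(q,0).round(4),np.degrees(np.arctan2(V[1,1],V[0,1])),np.sqrt(12*e))
    for k,(x,y) in dict(vent=(.5208,-.1705),pump=(.505,-.207),drain=(.490,-.244)).items():
        m=(np.hypot(P[...,0]-x,P[...,1]-y)<.008)&(P[...,2]<.1)
        if m.sum()>5: print(k,np.median(P[m],0).round(4))
E
```

```text
t: 11.8
tcp_pos: [0.5326, 0.279, 0.1248]
tool_rot: [-0.503, 0.864, -0.0, 0.001]
force: [0.3, 0.2, 1.7]
finger_gap: 0.505
gripper_force: 1.4
t: 12.4
tcp_pos: [0.5314, 0.2788, 0.2441]
tool_rot: [-0.503, 0.864, 0.0, -0.001]
force: [-0.4, -0.6, -0.7]
finger_gap: 0.5
gripper_force: 0.0
scene 74 304 0.11319689215109402
[0.5334 0.2738 0.1308] 59.118646920522 [0.01432295 0.05022889]
vent [ 0.521  -0.1703  0.051 ]
pump [ 0.5045 -0.2076  0.0593]
drain [ 0.4894 -0.2442  0.0593]
wrist 1526 5210 0.11383212994440711
[0.5309 0.2784 0.1315] 60.91728158497946 [0.01386327 0.0490183 ]
```

View pics/scene4.png

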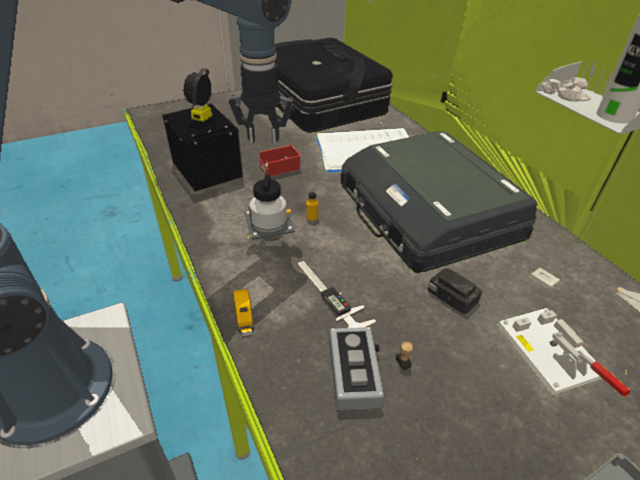

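The scene view shows the cap raised at (267,188). The bottle at (312,207), tape at (243,310) and stamp at (405,355) haven't moved, and the gripper hangs clear at (262,110). The cap face is at 0.113–0.114 m (8 mm up) and has turned about 70° (1.23 rad). The vent key is down, and the pump and drain keys are up.

```bash
python3 -c "
from station import job
print(job.sign_off())"
```

```text
the job is handed in; nothing more can be done
None
```

I've handed the job in: the vent key is latched with the pump key up, the drain key wasn't pressed, and the filler cap is turned about 1.23 rad and sprung up about 8 mm; the bottle, stamp and tape measure look unmoved, and the sign-off returned no verdict.

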